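Serve the long bread roll with the tongs

ROBOT

A 6-joint arm with a two-finger parallel gripper is mounted at the origin on the work surface. World frame = base frame: x ahead of the robot, y to its left, z up, the work surface at z = 0. Lengths are in m, angles in rad, forces in N, time in s.
With the tool pointing down it reaches from about 0.25 to 0.85 m from the base axis. Payload 12.5 kg.
Tool frame: the origin (TCP) lies on the front face of the gripper's body, between the roots of the fingers; the fingertips stand 84 mm ahead of it and the grasp point (between the pads) lies 65 mm ahead of it (robot.tips_ahead is the distance from the TCP to the fingertips, in m); z points along the fingers, y is the line along which they close (so a half turn about z gives the same grasp; the last joint's range is limited). The gripper opens to 93 mm and grips with 3 to 60 N. Pads are 15 mm wide; open, the fingers measure 128 mm over their backs; the gripper's body (75 mm by 188 mm) begins 65 mm behind the grasp point.
Start: joints at [-1.328, 0.351, 1.652, -0, 1.139, -0.085], TCP at [0.177, -0.521, 0.303] pointing down, gripper open.
Joint ranges: [-2.75, 2.75], [-0.79, 2.1], [0.01, 2.65], [-1.57, 4.71], [0.07, 3.14], [-2.87, 2.87]. Speed limits (rad/s): [2.22, 2.22, 2.79, 3.14, 3.14, 3.14].

INTERFACE

Orientations are given as [roll, pitch, yaw] about the fixed x, y, z axes, in that order (R = Rz(yaw) Ry(pitch) Rx(roll)).
In Python, from workcell import robot, camera, workorder gives the robot as it stands. The module is installed in compiled form; this text tells all that it offers.
- The arm moves only by the tool carry_out, never from a script. Its argument "moves" is text: rows parted by semicolons, each of 4 numbers parted by spaces: the shift along the tool's x, y, z each as a share of 0.3 m, from -1 to 1, then the turn about the tool's z as a share of pi/2 rad, from -1 to 1. In form: x y z spin; .... A call has 1 to 10 rows; each row is the pose to reach, as a shift and turn from the pose commanded when the call began, along the tool's axes at that moment; what a row does not reach only later rows make up. A row lasts 1/10 s, in which the tool goes at most 50 mm and 8.59 degrees, less where a joint would pass 70% of its speed; a pose out of reach is approached as far as the arm can. A call with a number of a shift or a turn outside -1 to 1 is refused whole. A call with a gripper value outside its range is refused whole. "fingers" is the closure, from 0 (fully open) to 1 (shut), set as the call begins (left out, the last holds). The fingers move at their own pace and stop on an object; "newtons" is the grip in N (left out, the last holds). Time passes only in rows, so rows that repeat a pose let the fingers close. It gives the time, the measured TCP pose, the force, the opening and the grip force at its end, in the units of the state.
- robot.get_state(): the state, without advancing time (a new reading comes with each control period).
- camera(name): name is "side" or "top" or "wrist"; returns a dict with "color" (400x640x3 uint8, red, green, blue), "K" (3x3 intrinsics, pixels), "k1" (the pictures are not rectified: a ray, as slopes to the right and down, at radius r is drawn at 1 + k1 r^2 times it, then the intrinsics apply), "R" (3x3) and "t" (3): a world point X has camera coordinates R X + t. Camera axes: x right, y down, z forward; pixel columns grow to the right and rows downward; lengths in m; the calibration is good to about 2 mm. A picture is of the moment at which its call begins. There is no depth.
- workorder.finish_job(): hands the job in; it is judged then, once.
The state is a dict: "clock": time; "q": joint angles; "joint_vel": joint speeds; "effort": joint torques, N m; "tcp_pos": TCP position; "tool_rot": TCP orientation; "wrist_force": force on the tool from outside, world axes, zero at the start; "moment": the same for the moment, N m; "width": finger opening in m; "grip_force": force on a finger pad.
Only numpy, scipy, OpenCV 4.12 (cv2) and the standard library are available. Lean on these libraries where they do the work, as an engineer would, in place of code of your own. Each camera call takes 0.05 s, during which the arm holds its last target. There are 200 camera calls.

TASK

Pick up the kitchen tongs with the gripper across both their arms, and with them, not with the gripper itself, take the long bread roll off the wooden board. Finish holding the roll in the closed tongs over the middle of the plate, about 15 cm above it: do not put it down or let go. Leave the round bun, the plate, the mug, the jar and the mill where they are.

Things in the scene. Friction and masses are not known exactly. Their poses are not given: they have to be found in the camera images.
- tongs: Steel kitchen tongs, 240 mm long, 0.1 kg, lying on their side, 22 mm tall. Origin on the underside midway between the two black handle pads; x towards the jaws, y across, z up. Hinge at x = -110 mm. Pads from x = -40 to +40 mm, upright, full height: grip across them along y. Over the pads they measure 58 mm open, 44 mm (pads parallel) when closed on the roll.
- tongs_left: The tongs' left arm (+y side): steel strip with black pad. Origin on its hinge, at x = -110, y = +12 mm of the tongs, underside. Turned like the tongs when open, 0.065 rad inwards when closed on the roll. Both arms move together and spring open by themselves (about 5 N on each pad open, 8 N closed on the roll), so they must be kept squeezed.
- tongs_right: The tongs' right arm (-y side), mirror image of the left; origin at x = -110, y = -12 mm of the tongs. Each mm of squeeze over the pads closes the jaws by 2 mm: squeezed to about 53 mm over the pads, the tongs can be carried with the jaws still about 65 mm apart. A grip of about 40 N closes them firmly on the roll.
- jaws (a point): Point midway between the two flat jaws of the tongs: 105 mm ahead (+x) of the tongs' origin and 11 mm above their underside; axes as the tongs'. The jaws are 40 mm long (from 85 to 125 mm ahead of the origin), 22 mm tall and 3 mm thick; 74 mm between them when open.
- roll: Long brown bread roll, 76 mm (x) by 46 mm (y) by 42 mm tall, about 45 g, firm, with rounded edges and three pale slashes on top. Origin at the centre of its underside; to be taken across its 46 mm width, tongs along its long axis x.
- bun: Round brown bun, 60 mm across, 39 mm tall, pale cross on top; origin at the centre of its underside. It lies on the board beside the long roll, centres about 110 mm apart. To be left alone.
- board: Wooden board fixed to the counter, 200 mm (x) by 220 mm (y), 15 mm thick; origin at the centre of its underside. The roll and the bun lie on it.
- plate: White round plate, 190 mm across, 18 mm tall, loose; origin at the centre of its underside.
- mug: White mug, 80 mm across, 90 mm tall, origin at the centre of its underside. To be left alone.
- jar: Amber glass jar, 70 mm across, 100 mm tall, origin at the centre of its underside. To be left alone.
- mill: Dark wooden pepper mill, 52 mm across, 140 mm tall, origin at the centre of its underside. To be left alone.
Things that resemble listed ones, but are neither listed nor needed, are in the scene too. Several things look just like the plate: the one meant starts nearest to the robot's base.

How it is judged:
By the outcome, as a careful person would: the job done as asked, in the order asked, and still so for the second after the job is handed in, while the arm keeps its last pose, push and grip.
It also fails if it takes over 43 s, if anything falls off the work surface, if the arm or the gripper's body presses on something with over 40 N, if the wrist force passes 120 N, or if a joint passes its speed limit or range.

## Working session

There is one attempt and no reset: what is moved stays moved. The work goes in short steps, Python scripts to look and compute and a tool call to move; the robot and the scene stay as the last step left them, time stands still between calls to the robot, and variables do not carry over. Pictures are saved under pics/ and viewed, at most 10 in all, crops included, and the job is handed in when it is done.

Besides the shell and the picture viewer there is one more tool, called after ">>>" in YAML: its name, and indented under it one key for each argument. carry_out: Moves the arm, as the interface text tells. Shift numbers are shares of 0.3 m and turn numbers shares of pi/2 rad, none past 1 either way. Its arguments: {"type":"object","properties":{"moves":{"type":"string"},"fingers":{"type":"number"},"newtons":{"type":"number"}},"required":["moves"]}

```bash
mkdir -p pics
cat > h.py <<'E'
import numpy as np, cv2, pickle
from workcell import robot, camera, workorder
def snap(name,fn):
    c=camera(name); pickle.dump(c,open(f'pics/{fn}.pkl','wb'))
    cv2.imwrite(f'pics/{fn}.png',c['color'][:,:,::-1]); return c
def load(fn): return pickle.load(open(f'pics/{fn}.pkl','rb'))
def ray(c,u,v):
    K=c['K']; d=np.array([(u-K[0,2])/K[0,0],(v-K[1,2])/K[1,1]]); s=d.copy()
    for _ in range(20): s=d/(1+c['k1']*(s@s))
    R=np.array(c['R']);return -R.T@c['t'], R.T@np.array([s[0],s[1],1.])
def pt(c,u,v,z):
    o,d=ray(c,u,v); return o+d*(z-o[2])/d[2]
def proj(c,X):
    p=np.array(c['R'])@np.array(X)+c['t']; s=p[:2]/p[2]; s=s*(1+c['k1']*(s@s)); return c['K'][0,0]*s[0]+c['K'][0,2], c['K'][1,1]*s[1]+c['K'][1,2]
def crop(c,u0,v0,w,h,k,fn):
    cv2.imwrite(f'pics/{fn}.png',cv2.resize(c['color'][v0:v0+h,u0:u0+w,::-1],None,fx=k,fy=k,interpolation=cv2.INTER_CUBIC))
E
python3 -c "
from h import *
c=snap('top','top1');print(c['K'],c['k1'],-np.array(c['R']).T@c['t']);snap('side','side1');snap('wrist','wrist1');print(robot.get_state())"
```

```text
[[421.16616643   0.         316.70837041]
 [  0.         421.16616643 197.95914304]
 [  0.           0.           1.        ]] 0.026061891350611953 [0.41585174 0.08591635 1.38225146]
{'clock': 0.15, 'q': array([-1.32761161e+00,  3.51121416e-01,  1.65222235e+00,  3.95869728e-06,
        1.13906343e+00, -8.46100388e-02]), 'joint_vel': array([ 0.0008445 , -0.00046121, -0.00143975,  0.00114256,  0.0002964 ,
       -0.00086501]), 'effort': array([ 6.66084416e-04, -4.97462440e+01, -2.85345358e+01,  6.98981783e-02,
        2.46187777e-02, -6.27181498e-05]), 'tcp_pos': array([ 0.17705623, -0.52055034,  0.30234097]), 'tool_rot': array([-3.14078132e+00, -7.24180810e-05,  3.27793068e-01]), 'wrist_force': array([0.05001387, 0.01197554, 0.41754494]), 'moment': array([-0.00856286, -0.06620394, -0.01713282]), 'grip_force': 0.0, 'width': 0.09314514580299367}
```

View pics/top1.png

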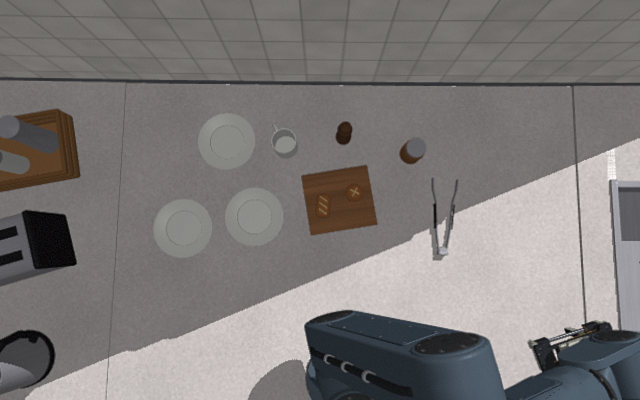

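View pics/side1.png

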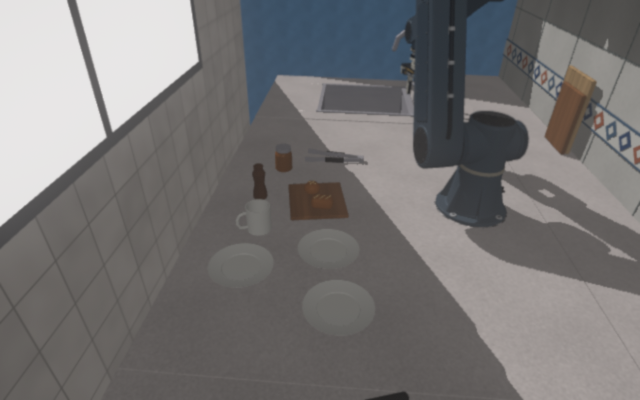

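The top view (up = +x, right = -y) shows the board near (340,200) with the roll at (323,205) and the bun at (354,192). The tongs run from (441,252) to (445,180), jaws ahead. Plates are at (254,216), (183,228) and (227,140). I'll enlarge this.

```bash
python3 -c "
from h import *
c=load('top1');crop(c,290,155,190,115,4.2,'topc')
for n,p,z in [('roll',(323,205),.057),('bun',(354,192),.054),('hinge',(441,252),.02),('p1',(254,216),.01),('p2',(183,228),.01),('p3',(227,140),.01)]: q=pt(c,*p,z);print(n,q.round(3),np.hypot(*q[:2]).round(3))
"
```

```text
roll [0.535 0.076 0.057] 0.541
bun [ 0.578 -0.022  0.054] 0.578
hinge [ 0.392 -0.302  0.02 ] 0.495
p1 [0.501 0.3   0.01 ] 0.584
p2 [0.46 0.53 0.01] 0.702
p3 [0.753 0.397 0.01 ] 0.851
```

View pics/topc.png

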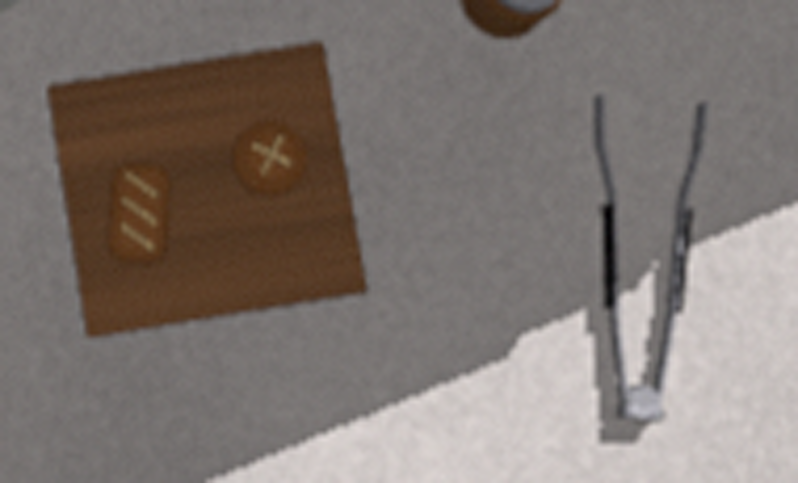

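```bash
python3 -c "
from h import *
c=load('top1')
P=lambda u,v,z: pt(c,290+u/4.2,155+v/4.2,z)
def sh(n,q): print(n,q.round(3)[:2])
tl,tr=P(599,98,.022),P(703,104,.022);print('jaw gap',np.linalg.norm(tl-tr))
j=(tl+tr)/2;h=P(640,405,.022);sh('tipmid',j);sh('hinge',h);d=j-h;print('len',np.linalg.norm(d),'yaw',np.degrees(np.arctan2(d[1],d[0])))
a,b=P(608,255,.022),P(683,260,.022);sh('padmid',(a+b)/2);print(np.linalg.norm(a-b))
cr=[P(50,87,.015),P(323,42,.015),P(367,292,.015),P(88,335,.015)]
sh('board',sum(cr)/4);e=cr[0]-cr[3];print('board yaw',np.degrees(np.arctan2(e[1],e[0])),np.linalg.norm(e),np.linalg.norm(cr[1]-cr[0]))
sh('roll',P(139,213,.045));e=P(144,165,.045)-P(134,263,.045);print(np.linalg.norm(e),np.degrees(np.arctan2(e[1],e[0])))
sh('bun',P(271,157,.04))
s=robot.get_state();print(s['tcp_pos'],s['tool_rot'])
from scipy.spatial.transform import Rotation as R
print(R.from_euler('xyz',s['tool_rot']).as_matrix().round(3))
w=load('wrist1');Rt=R.from_euler('xyz',s['tool_rot']).as_matrix()
print('cam in tool',Rt.T@(-np.array(w['R']).T@w['t']-s['tcp_pos']),(np.array(w['R'])@Rt).round(2),w['K'][0,0])
"
```

```text
jaw gap 0.07990784525836196
tipmid [ 0.627 -0.32 ]
hinge [ 0.394 -0.306]
len 0.23386329774223522 yaw -3.284046416380735
padmid [ 0.506 -0.313]
0.057105523718129554
board [0.557 0.023]
board yaw 9.44492529518225 0.1955091354102692 0.21657333853120714
roll [0.534 0.076]
0.07501189697965982 -5.278028349610222
bun [ 0.578 -0.025]
[ 0.17705623 -0.52055034  0.30234097] [-3.14078132e+00 -7.24180810e-05  3.27793068e-01]
[[ 0.947  0.322 -0.   ]
 [ 0.322 -0.947  0.001]
 [ 0.    -0.001 -1.   ]]
cam in tool [ 0.08126463  0.00032121 -0.08242041] [[ 0.    1.    0.  ]
 [-0.96  0.   -0.29]
 [-0.29  0.    0.96]] 355.1899796115761
```

>>> carry_out:
  moves: "1 -0.3 0 0.245; 1 -0.3 0 0.245; 1 -0.3 0 0.245; 1 -0.3 0 0.245; 1 -0.3 0 0.245; 1 -0.3 0 0.245; 1 -0.3 0 0.245; 1 -0.3 0 0.245"
  fingers: 0

```text
clock: 0.95
tcp_pos: [0.4339, -0.3371, 0.3025]
tool_rot: [-3.141, 0.0, -0.054]
wrist_force: [-1.5, 0.0, 0.8]
width: 0.0927
grip_force: 0.0
```

```bash
cat >> h.py <<'E'
from scipy.spatial.transform import Rotation as Ro
def go(x,y,z,yaw):
    s=robot.get_state(); R=Ro.from_euler('xyz',s['tool_rot']).as_matrix()
    d=R.T@(np.array([x,y,z])-s['tcp_pos']); a=(s['tool_rot'][2]-yaw+np.pi)%(2*np.pi)-np.pi
    print('move',(d/.3).round(3),'spin',round(a/(np.pi/2),4),'| t',s['clock'],s['tcp_pos'].round(4),s['tool_rot'].round(3))
E
python3 -c "
from h import *
go(.505,-.313,.25,-.057)"
```

```text
move [ 0.232 -0.093  0.175] spin 0.0021 | t 0.95 [ 0.4339 -0.3371  0.3025] [-3.141  0.    -0.054]
```

>>> carry_out:
  moves: "0.23 -0.09 0.17 0; 0.23 -0.09 0.17 0; 0.23 -0.09 0.17 0; 0.23 -0.09 0.17 0; 0.23 -0.09 0.17 0"

```text
clock: 1.45
tcp_pos: [0.5017, -0.3168, 0.2525]
tool_rot: [3.141, -0.001, -0.058]
wrist_force: [-0.4, -0.7, 0.3]
width: 0.0928
grip_force: 0.0
```

```bash
python3 -c "
from h import *
c=snap('wrist','w2');s=robot.get_state();print(s['tcp_pos'],s['tool_rot'])"
```

```text
[ 0.50176202 -0.31684117  0.25272318] [ 3.14077742e+00 -9.45659379e-04 -5.83297329e-02]
```

View pics/w2.png

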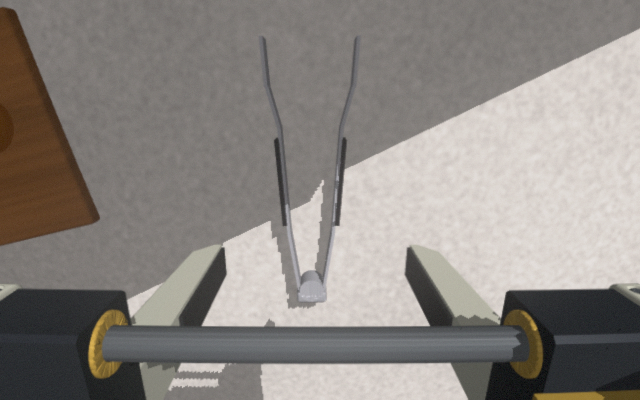

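The close view shows the left pad running from (276,139) to (283,225) on its outer edge and the right from (346,139) to (338,225). The jaw tips are at (262,38) and (358,38), and the hinge at (312,290).

```bash
python3 -c "
from h import *
c=load('w2')
P=lambda u,v: pt(c,u,v,.022)
l1,l2,r1,r2=P(276,139),P(283,225),P(346,139),P(338,225)
f=(l1+r1)/2;b=(l2+r2)/2;d=f-b;o=(f+b)/2
print('padlen',np.linalg.norm(d),'widths',np.linalg.norm(l1-r1),np.linalg.norm(l2-r2),'origin',o)
j=(P(262,38)+P(358,38))/2;e=j-o;print('tips',np.linalg.norm(e),np.arctan2(e[1],e[0]),np.arctan2(d[1],d[0]),j)
h=P(312,285);e=o-h;print(np.linalg.norm(e),np.arctan2(e[1],e[0]))
go(o[0],o[1],.0868,-.06)"
```

```text
padlen 0.08011111293853829 widths 0.061214013518819985 0.05166645525612977 origin [ 0.50640424 -0.31373087  0.022     ]
tips 0.12182567010719361 -0.054757905198499233 -0.06555901499661744 [ 0.62804731 -0.32039845  0.022     ]
0.10360941076960581 -0.0479411650532269
move [ 0.014 -0.012  0.553] spin 0.0011 | t 1.5 [ 0.5018 -0.3168  0.2527] [ 3.141e+00 -1.000e-03 -5.800e-02]
```

>>> carry_out:
  moves: "0.014 -0.012 0.1 0; 0.014 -0.012 0.2 0; 0.014 -0.012 0.3 0; 0.014 -0.012 0.4 0; 0.014 -0.012 0.48 0; 0.014 -0.012 0.52 0; 0.014 -0.012 0.545 0; 0.014 -0.012 0.545 0; 0.014 -0.012 0.545 0"

```text
clock: 2.4
tcp_pos: [0.5073, -0.313, 0.0894]
tool_rot: [3.141, -0.001, -0.057]
wrist_force: [0.7, 0.1, 0.9]
width: 0.0929
grip_force: 0.0
```

```bash
python3 -c "
from h import *
go(.506,-.314,.0865,-.058)"
```

```text
move [-0.004  0.004  0.01 ] spin 0.0005 | t 2.4 [ 0.5073 -0.313   0.0894] [ 3.141e+00 -1.000e-03 -5.700e-02]
```

>>> carry_out:
  moves: "0 0.003 0.01 0; 0 0.003 0.01 0; 0 0.003 0.01 0"

```text
clock: 2.7
tcp_pos: [0.507, -0.3135, 0.0855]
tool_rot: [3.141, -0.0, -0.057]
wrist_force: [1.3, 0.7, 0.3]
width: 0.093
grip_force: 0.0
```

>>> carry_out:
  moves: "0 0 0 0; 0 0 0 0; 0 0 0 0; 0 0 0 0; 0 0 0 0; 0 0 0 0; 0 0 0 0; 0 0 0 0"
  fingers: 0.43
  newtons: 20

```text
clock: 3.5
tcp_pos: [0.5069, -0.3134, 0.0852]
tool_rot: [-3.142, 0.0, -0.057]
wrist_force: [-0.2, -0.2, -1.1]
width: 0.0536
grip_force: 6.4
```

>>> carry_out:
  moves: "0 0 -0.02 0; 0 0 -0.06 0; 0 0 -0.12 0; 0 0 -0.2 0; 0 0 -0.28 0; 0 0 -0.35 0; 0 0 -0.38 0; 0 0 -0.38 0"

```text
clock: 4.3
tcp_pos: [0.5072, -0.3137, 0.2008]
tool_rot: [3.14, -0.002, -0.057]
wrist_force: [0.5, -0.2, -1.7]
width: 0.0531
grip_force: 6.2
```

```bash
python3 -c "
from h import *
yaw=-5.3*np.pi/180
print('target', .534-.105*np.cos(yaw), .076-.105*np.sin(yaw))
go(.534-.105*np.cos(yaw), .076-.105*np.sin(yaw),.2,yaw)"
```

```text
target 0.4294489066906189 0.08569891168188896
move [-0.335 -1.314  0.   ] spin 0.0226 | t 4.3 [ 0.5072 -0.3137  0.2008] [ 3.14e+00 -2.00e-03 -5.70e-02]
```

>>> carry_out:
  moves: "-0.01 -0.03 0 0; -0.04 -0.1 0 0.005; -0.08 -0.2 0 0.01; -0.12 -0.32 0 0.015; -0.16 -0.44 0 0.02; -0.2 -0.56 0 0.023; -0.24 -0.68 0 0.023; -0.28 -0.8 0 0.023; -0.31 -0.9 0 0.023; -0.335 -1 0 0.023"

```text
clock: 5.3
tcp_pos: [0.4221, -0.0065, 0.1983]
tool_rot: [-3.141, 0.002, -0.093]
wrist_force: [1.5, 0.4, -0.9]
width: 0.0532
grip_force: 6.2
```

>>> carry_out:
  moves: "0 -0.1 0 0; 0 -0.19 0 0; 0 -0.25 0 0; 0 -0.29 0 0; 0 -0.31 0 0; 0 -0.31 0 0; 0 -0.31 0 0"

```text
clock: 6.0
tcp_pos: [0.4322, 0.084, 0.199]
tool_rot: [3.141, 0.001, -0.094]
wrist_force: [-0.3, -0.7, -1.2]
width: 0.0533
grip_force: 6.2
```

```bash
python3 -c "
from h import *
c=snap('wrist','w3');go(.4294,.0857,.2,-.0925);print(robot.get_state()['width'])"
```

```text
move [-0.01  -0.005 -0.003] spin -0.0008 | t 6.05 [0.4322 0.0838 0.1991] [ 3.141  0.    -0.094]
0.053402181103823755
```

View pics/w3.png

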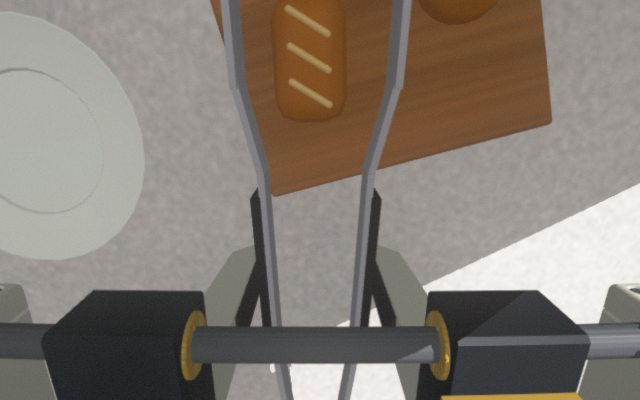

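```bash
python3 -c "
from h import *
c=load('w3');crop(c,210,0,210,150,3.8,'w3c')"
```

```text
(no output)
```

View pics/w3c.png

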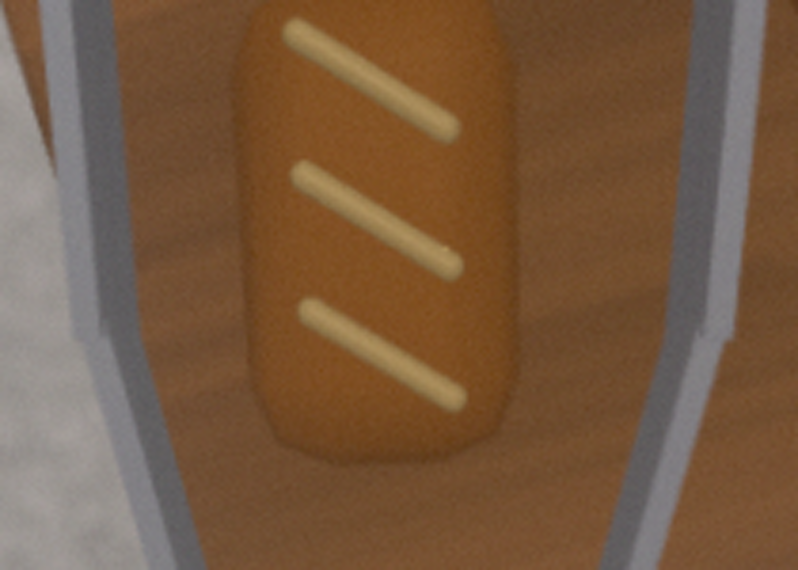

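The crop shows slash centres at (370,80), (377,219) and (382,355). Roll edges run left (236,80)-(252,370) and right (510,80)-(515,370). The jaws' inner top edges run from (105,335) to (76,0) on the left and from (698,335) to (735,0) on the right.

```bash
python3 -c "
from h import *
c=load('w3');s=robot.get_state();p=s['tcp_pos'];R=Ro.from_euler('xyz',s['tool_rot']).as_matrix()
P=lambda u,v,z: pt(c,210+u/3.8,v/3.8,z)
ang=lambda d: np.arctan2(d[1],d[0])
m=P(377,219,.057);a,b=P(370,80,.057),P(382,355,.057);print('slash centre',m,ang(a-b),np.linalg.norm(a-b))
z=.040
L1,L2,R1,R2=P(236,80,z),P(252,370,z),P(510,80,z),P(515,370,z)
print('width',np.linalg.norm(L1-R1),np.linalg.norm(L2-R2),ang(L1-L2),ang(R1-R2),(L1+R1+L2+R2)/4,'near end',P(385,463,.036))
zt=p[2]-.084-.0012+.022
for zz in (zt-.003,zt,zt+.003):
  l,r=P(105,335,zz),P(698,335,zz);l0,r0=P(76,0,zz),P(735,0,zz)
  print('jaw root gap',np.linalg.norm(l-r),np.linalg.norm(l0-r0),'in tool',(R.T@((l+r)/2-p)).round(4),(R.T@((l0+r0)/2-p)).round(4),ang((l0+r0)-(l+r)))
"
```

```text
slash centre [0.5346614  0.07747033 0.057     ] -0.04989883482234278 0.04027045427603033
width 0.04471907348393931 0.04524752333857411 -0.06314866537710132 -0.05160546459553094 [0.5347974  0.07750264 0.04      ] near end [0.4959692 0.0801119 0.036    ]
jaw root gap 0.06243973906785391 0.06540324420982728 in tool [0.0841 0.0005 0.0662] [0.1161 0.0008 0.0662] -0.1038185570119796
jaw root gap 0.06117901084817013 0.06408267950431833 in tool [0.084  0.0005 0.0632] [0.1154 0.0008 0.0632] -0.10381855701197973
jaw root gap 0.05991828262848637 0.06276211479880933 in tool [0.084  0.0005 0.0602] [0.1147 0.0008 0.0602] -0.10381855701197995
```

```bash
python3 -c "
from h import *
go(.430,.0837,.1105,-.057)"
```

```text
move [-0.007  0.001  0.295] spin -0.0234 | t 6.05 [0.4322 0.0838 0.1991] [ 3.141  0.    -0.094]
```

>>> carry_out:
  moves: "-0.007 0.001 0 -0.0235; -0.007 0.001 0.03 -0.0235; -0.007 0.001 0.08 -0.0235; -0.007 0.001 0.14 -0.0235; -0.007 0.001 0.2 -0.0235; -0.007 0.001 0.25 -0.0235; -0.007 0.001 0.28 -0.0235; -0.007 0.001 0.293 -0.0235; -0.007 0.001 0.293 -0.0235; -0.007 0.001 0.293 -0.0235"

```text
clock: 7.05
tcp_pos: [0.4305, 0.0843, 0.1117]
tool_rot: [-3.141, -0.001, -0.057]
wrist_force: [-0.1, 0.1, -1.5]
width: 0.0531
grip_force: 6.2
```

```bash
python3 -c "
from h import *
go(.430,.0837,.1105,-.057);c=snap('wrist','w4');print(robot.get_state()['width'],robot.get_state()['wrist_force'])"
```

```text
move [-0.002  0.002  0.004] spin 0.0003 | t 7.05 [0.4305 0.0843 0.1117] [-3.141e+00 -1.000e-03 -5.700e-02]
0.05320216340083865 [ 0.32248745  0.2058289  -1.42271988]
```

View pics/w4.png

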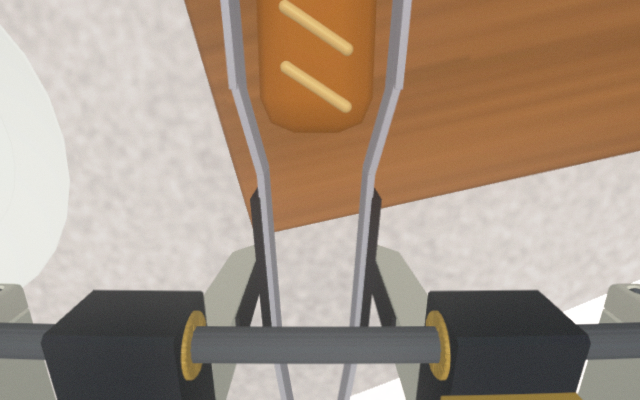

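The roll sits evenly between the jaws: its edges are at columns 260 and 375, the jaws' inner faces at about 240 and 392. I'll close.

>>> carry_out:
  moves: "0 0 0 0; 0 0 0 0; 0 0 0 0; 0 0 0 0; 0 0 0 0; 0 0 0 0; 0 0 0 0; 0 0 0 0"
  fingers: 1
  newtons: 40

```text
clock: 7.9
tcp_pos: [0.4304, 0.0843, 0.1114]
tool_rot: [-3.142, -0.0, -0.056]
wrist_force: [-0.2, 0.4, 1.5]
width: 0.0477
grip_force: 40.0
```

>>> carry_out:
  moves: "0 0 0 0; 0 0 0 0; 0 0 0 0; 0 0 0 0"

```text
clock: 8.3
tcp_pos: [0.4303, 0.0843, 0.1114]
tool_rot: [-3.142, -0.0, -0.056]
wrist_force: [1.5, -0.4, 1.7]
width: 0.048
grip_force: 40.0
```

```bash
python3 -c "
from h import *
c=snap('wrist','w5');crop(c,180,0,280,300,2,'w5c');s=robot.get_state();print(s['width'],s['grip_force'],s['wrist_force'])"
```

```text
0.04815183226896301 39.982067942619324 [-0.13603313  0.2776667   2.30224953]
```

View pics/w5c.png

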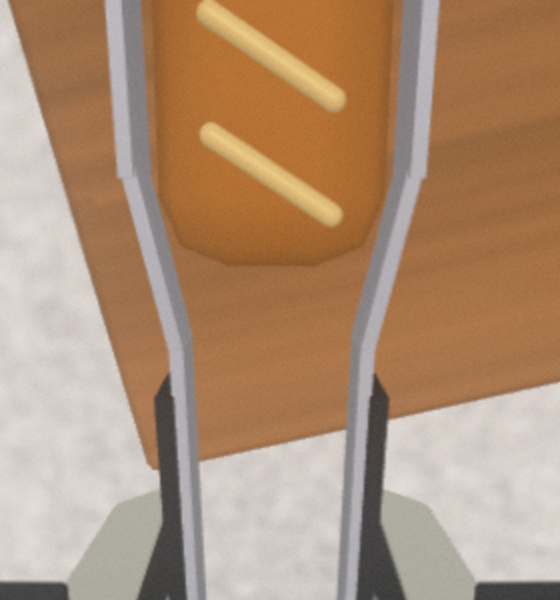

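```bash
python3 -c "
from h import *
a=load('w4')['color'];b=load('w5')['color']
im=np.hstack([x[0:150,225:405,::-1] for x in (a,b)])
im=cv2.resize(np.clip(im.astype(float)*1.3,0,255).astype(np.uint8),None,fx=2.2,fy=4,interpolation=cv2.INTER_CUBIC)
cv2.imwrite('pics/cmp.png',im)
for n,x in (('w4',a),('w5',b)):
  for v in (20,60): print(n,v,x[v,235:265:1].astype(int).sum(1).tolist())
"
```

```text
w4 20 [387, 381, 387, 380, 378, 372, 355, 332, 335, 331, 335, 335, 338, 328, 335, 342, 337, 328, 340, 327, 332, 306, 292, 285, 295, 288, 291, 299, 304, 311]
w4 60 [397, 393, 393, 389, 391, 381, 388, 395, 390, 371, 348, 340, 339, 337, 339, 339, 344, 341, 340, 339, 334, 342, 330, 318, 286, 294, 295, 311, 302, 322]
w5 20 [552, 565, 558, 566, 558, 555, 527, 425, 397, 392, 389, 392, 383, 379, 390, 384, 374, 339, 333, 334, 337, 317, 280, 285, 286, 299, 305, 306, 317, 320]
w5 60 [350, 427, 510, 549, 543, 557, 553, 557, 549, 485, 411, 397, 397, 389, 377, 393, 384, 386, 373, 351, 335, 346, 329, 307, 290, 295, 302, 310, 318, 314]
```

View pics/cmp.png

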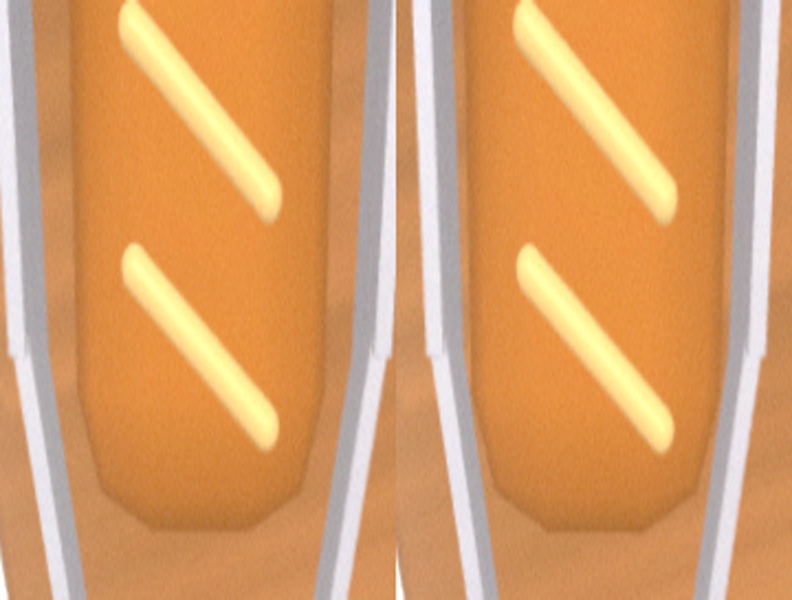

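```bash
python3 -c "
from h import *
s=robot.get_state();print(s['wrist_force'],s['moment'],s['tcp_pos'],s['width'],s['effort'].round(2))
for n,L in (('w4',[(224,0),(229.5,88),(410,0),(403,88)]),('w5',[(233,0),(239,87.5),(400,0),(392.5,87.5)])):
  c=load(n);a=[pt(c,u,v,.048) for u,v in L]
  g=lambda p,q:np.degrees(np.arctan2((p-q)[1],(p-q)[0]))
  print(n,'jaw angles',g(a[0],a[1]),g(a[2],a[3]),'outer gaps',np.linalg.norm(a[0]-a[2]),np.linalg.norm(a[1]-a[3]))
c=load('w5');a=[pt(c,180+u/2,v/2,.048) for u,v in [(170,345),(185,590),(374,345),(356,590)]]
print('strips',g(a[0],a[1]),g(a[2],a[3]),np.linalg.norm(a[0]-a[2]),np.linalg.norm(a[1]-a[3]))
"
```

```text
[-0.13603313  0.2776667   2.30224953] [ 0.05142469 -0.452734   -0.01833871] [0.4303233  0.08432248 0.11137007] 0.04815183226896301 [ 1.000e-01 -4.286e+01 -1.431e+01  3.000e-02  5.100e-01 -0.000e+00]
w4 jaw angles -2.935968864331336 -4.271426472755416 outer gaps 0.0690941732691121 0.06836067667936077
w5 jaw angles -2.1712008555518114 -5.049665747528478 outer gaps 0.06183958489758199 0.060272922644408984
strips -2.0990854928202647 -4.7565269319008685 0.042720083243410534 0.04001256439710921
```

>>> carry_out:
  moves: "0 0 -0.005 0; 0 0 -0.01 0; 0 0 -0.013 0; 0 0 -0.013 0; 0 0 -0.013 0"

```text
clock: 8.85
tcp_pos: [0.4301, 0.0843, 0.1152]
tool_rot: [3.142, 0.0, -0.056]
wrist_force: [0.6, 0.0, -1.1]
width: 0.0479
grip_force: 40.0
```

```bash
python3 -c "
from h import *
s=robot.get_state();print(s['wrist_force'],s['moment'],s['tcp_pos'],s['width'],robot.tips_ahead)
c=snap('wrist','w6');x=c['color']
for v in (20,60,86): print(v,x[v,230:265].astype(int).sum(1).tolist(),x[v,370:408].astype(int).sum(1).tolist())
y=load('w5')['color'][:150]; print(np.abs(y.astype(int)-x[:150]).sum(2).mean())
"
```

```text
[ 0.59230246  0.01717292 -1.09153277] [ 0.04648702  0.03513377 -0.05409199] [0.43008959 0.08429401 0.11517603] 0.04792679087445752 0.0841
20 [331, 331, 330, 359, 454, 546, 554, 561, 558, 566, 557, 543, 492, 401, 390, 386, 383, 387, 379, 387, 388, 369, 352, 340, 326, 338, 309, 290, 287, 297, 301, 306, 297, 300, 320] [301, 286, 284, 287, 287, 321, 333, 329, 323, 345, 382, 388, 389, 381, 381, 385, 383, 387, 394, 461, 547, 557, 562, 560, 564, 554, 532, 454, 355, 328, 323, 326, 318, 328, 331, 325, 316, 328]
60 [343, 350, 344, 336, 341, 339, 376, 483, 536, 553, 554, 552, 549, 550, 524, 451, 400, 399, 395, 383, 391, 386, 387, 390, 365, 348, 341, 335, 304, 290, 287, 290, 302, 313, 316] [295, 295, 282, 317, 342, 331, 346, 368, 376, 382, 377, 383, 388, 387, 393, 399, 431, 521, 548, 543, 547, 555, 550, 544, 460, 369, 342, 340, 339, 339, 336, 341, 348, 347, 338, 345, 343, 339]
86 [345, 339, 338, 327, 336, 343, 338, 332, 368, 497, 547, 551, 547, 546, 545, 546, 498, 469, 448, 412, 406, 396, 401, 389, 397, 380, 341, 341, 328, 307, 291, 299, 300, 306, 307] [291, 285, 299, 316, 322, 341, 372, 386, 396, 385, 399, 393, 413, 457, 456, 505, 542, 543, 549, 543, 540, 536, 463, 359, 325, 319, 327, 329, 319, 326, 323, 319, 325, 320, 317, 315, 323, 327]
8.855645833333334
```

```bash
python3 -c "
from h import *
a=load('w4')['color'];b=load('w5')['color'];c=load('w6')['color']
G=lambda x:cv2.cvtColor(x,cv2.COLOR_RGB2GRAY)
def sh(A,B,u,v,w,h):
  t=G(A)[v:v+h,u:u+w];r=cv2.matchTemplate(G(B),t,cv2.TM_CCOEFF_NORMED);_,m,_,l=cv2.minMaxLoc(r);return l[0]-u,l[1]-v,round(m,3)
for n,A,B in (('45',a,b),('56',b,c)):
  print(n,'slash1',sh(A,B,275,10,85,40),'slash2',sh(A,B,275,60,85,55),'boardcorner',sh(A,B,235,200,22,40),'boardR',sh(A,B,480,130,120,60))
def edges(x,v):
  y=x[v,225:410].astype(int); r=y[:,0]-y[:,2]; return [(225+i,int(r[i])) for i in range(0,185,3)]
print(edges(b,20)[8:16],edges(c,20)[8:16])
"
```

```text
45 slash1 (-1, 0, 0.994) slash2 (-1, 0, 0.993) boardcorner (-188, -83, 0.956) boardR (0, 0, 0.998)
56 slash1 (-1, -1, 0.996) slash2 (0, -1, 0.995) boardcorner (1, -3, 0.993) boardR (-4, -2, 0.998)
[(249, 2), (252, 83), (255, 91), (258, 97), (261, 105), (264, 114), (267, 118), (270, 121)] [(249, 2), (252, 64), (255, 89), (258, 96), (261, 100), (264, 113), (267, 118), (270, 117)]
```

>>> carry_out:
  moves: "0 0 -0.01 0; 0 0 -0.03 0; 0 0 -0.05 0; 0 0 -0.06 0; 0 0 -0.06 0; 0 0 -0.06 0"

```text
clock: 9.5
tcp_pos: [0.4302, 0.0843, 0.1333]
tool_rot: [-3.142, -0.0, -0.056]
wrist_force: [0.0, 0.2, -0.4]
width: 0.048
grip_force: 40.0
```

```bash
python3 -c "
from h import *
b=load('w6')['color'];c=snap('wrist','w7')['color']
G=lambda x:cv2.cvtColor(x,cv2.COLOR_RGB2GRAY)
def sh(A,B,u,v,w,h):
  t=G(A)[v:v+h,u:u+w];r=cv2.matchTemplate(G(B),t,cv2.TM_CCOEFF_NORMED);_,m,_,l=cv2.minMaxLoc(r);return l[0]-u,l[1]-v,round(m,3)
print('slash1',sh(b,c,275,10,85,40),'slash2',sh(b,c,275,60,85,55),'boardR',sh(b,c,480,130,120,60))
s=robot.get_state();print(s['wrist_force'],s['moment'],s['tcp_pos'],s['width'])
cv2.imwrite('pics/w7c.png',cv2.resize(c[:,:,::-1],None,fx=1.25,fy=1.25))
"
```

```text
slash1 (0, 0, 0.996) slash2 (0, 0, 0.996) boardR (-18, -6, 0.998)
[-0.17682084  0.4692168  -1.0171277 ] [ 0.07386754  0.03845633 -0.02734185] [0.43015474 0.08431063 0.13318119] 0.047818787459434776
```

```bash
python3 -c "
from h import *
c=load('top1');g=cv2.cvtColor(c['color'],cv2.COLOR_RGB2GRAY)[175:260,215:295]
g=cv2.GaussianBlur(cv2.resize(g,None,fx=4,fy=4,interpolation=cv2.INTER_CUBIC),(5,5),0)
print(cv2.HoughCircles(g,cv2.HOUGH_GRADIENT,1,20,param1=40,param2=20,minRadius=105,maxRadius=130))
h=cv2.HoughCircles(g,cv2.HOUGH_GRADIENT,1,20,param1=40,param2=20,minRadius=105,maxRadius=130)[0][0]
q=pt(c,215+h[0]/4,175+h[1]/4,.018);e=pt(c,215+(h[0]+h[2])/4,175+h[1]/4,.018);print(q,2*np.linalg.norm(q-e))
x,y=q[:2]; yaw=-.056
# roll centre offset in tool: (.105,~-0.0) ; roll underside z now .015+(.1332-.1114)
go(x-.105*np.cos(yaw),y-.105*np.sin(yaw),.1114-.015+.167,yaw)
"
```

```text
NoneTraceback (most recent call last):
  File "<string>", line 6, in <module>
    h=cv2.HoughCircles(g,cv2.HOUGH_GRADIENT,1,20,param1=40,param2=20,minRadius=105,maxRadius=130)[0][0]
      ~~~~~~~~~~~~~~~~~~~~~~~~~~~~~~~~~~~~~~~~~~~~~~~~~~~~~~~~~~~~~~~~~~~~~~~~~~~~~~~~~~~~~~~~~~~^^^
TypeError: 'NoneType' object is not subscriptable
```

```bash
python3 -c "
from h import *
c=load('top1');x=c['color'][178:255,215:295].astype(int)
m=(cv2.GaussianBlur(x.sum(2).astype(np.float32),(3,3),0)>x[:3,:,:].sum(2).mean()+40).astype(np.uint8)
n,l,st,ce=cv2.connectedComponentsWithStats(m);print(st,ce.round(1))
k=1+np.argmax(st[1:,4]);u,v=215+st[k,0]+(st[k,2]-1)/2,178+st[k,1]+(st[k,3]-1)/2
q=pt(c,u,v,.016);print(u,v,q, st[k,2]*(1.382-.016)/421)
go(q[0]-.105*np.cos(-.056),q[1]-.105*np.sin(-.056),.1114-.015+.167,-.056)
"
```

```text
[[   0    0   80   77 3633]
 [  11   10   57   57 2527]] [[39.9 37.9]
 [38.9 38.1]]
254.0 216.0 [0.50068805 0.29955143 0.016     ] 0.18494536817102136
move [-0.156 -0.729 -0.434] spin -0.0002 | t 9.55 [0.4302 0.0843 0.1332] [ 3.142  0.    -0.056]
```

>>> carry_out:
  moves: "0 0 -0.04 0; 0 0 -0.12 0; 0 0 -0.22 0; -0.01 -0.03 -0.31 0; -0.03 -0.09 -0.38 0; -0.05 -0.17 -0.42 0; -0.07 -0.26 -0.434 0; -0.09 -0.36 -0.434 0; -0.11 -0.46 -0.434 0; -0.13 -0.55 -0.434 0"

```text
clock: 10.55
tcp_pos: [0.4001, 0.2525, 0.2642]
tool_rot: [-3.141, -0.0, -0.056]
wrist_force: [0.2, -0.9, -1.0]
width: 0.0478
grip_force: 40.0
```

>>> carry_out:
  moves: "-0.015 -0.07 0 0; -0.022 -0.12 0 0; -0.026 -0.15 0 0; -0.026 -0.17 0 0; -0.026 -0.178 0 0; -0.026 -0.178 0 0; -0.026 -0.178 0 0; -0.026 -0.178 0 0"

```text
clock: 11.35
tcp_pos: [0.3959, 0.3046, 0.2635]
tool_rot: [3.141, 0.0, -0.057]
wrist_force: [0.1, -0.4, -2.1]
width: 0.0475
grip_force: 40.0
```

```bash
python3 -c "
from h import *
go(.3959,.3054,.2634,-.056)
b=load('w7')['color'];wc=snap('wrist','w8');c=wc['color'];sd=snap('side','side8')
G=lambda x:cv2.cvtColor(x,cv2.COLOR_RGB2GRAY)
def sh(A,B,u,v,w,h):
  t=G(A)[v:v+h,u:u+w];r=cv2.matchTemplate(G(B),t,cv2.TM_CCOEFF_NORMED);_,m,_,l=cv2.minMaxLoc(r);return l[0]-u,l[1]-v,round(m,3)
print('slash1',sh(b,c,275,10,85,40),'slash2',sh(b,c,275,60,85,55))
s=robot.get_state();print(s['width'],s['grip_force'],s['wrist_force'])
k=cv2.resize(sd['color'][150:350,200:400,::-1],None,fx=3,fy=3,interpolation=cv2.INTER_CUBIC)[:520]
im=np.zeros((520,800,3),np.uint8);im[:,:480]=k[:,60:540];w=c[:300,160:480,::-1];im[:300,480:800]=w
cv2.imwrite('pics/fin.png',im)
"
```

```text
move [-0.    -0.003  0.   ] spin -0.0005 | t 11.35 [0.3959 0.3046 0.2635] [ 3.141  0.    -0.057]
slash1 (0, 0, 0.994) slash2 (0, 0, 0.991)
0.04823009943848492 39.9887090921402 [ 0.31772812 -0.1389433  -1.54808973]
```

View pics/fin.png

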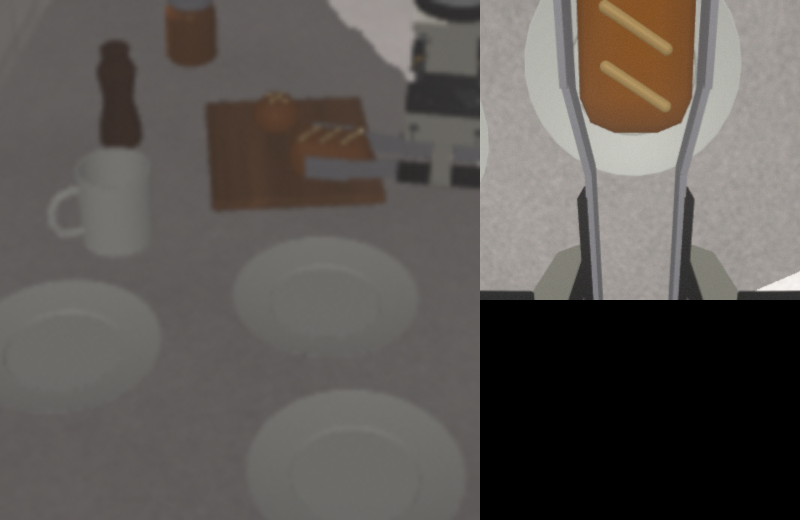

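The roll hangs in the closed tongs, and in the wrist view the plate (rim columns 365–581) is centred under it. I'll check the plate rim along x, then hand in.

```bash
python3 -c "
from h import *
c=load('w8');n=pt(c,315,175,.018);l,r=pt(c,205,62,.018),pt(c,421,62,.018)
print('rim near',n,'-> centre x',n[0]+.095,'y',(l+r)/2,np.linalg.norm(l-r))
m=pt(load('w8'),315,87,.0);s=robot.get_state();print(s['joint_vel'].round(3),s['clock'])
"
```

```text
rim near [0.40480588 0.3036906  0.018     ] -> centre x 0.4998058753147313 y [0.50515939 0.29989308 0.018     ] 0.18755553083725215
[ 0.003  0.001 -0.002  0.001  0.001 -0.001] 11.45
```

Plate centre is confirmed at (0.500, 0.300). The roll's centre is about (0.500, 0.299), with its underside roughly 15 cm above the plate.

```bash
python3 -c "
from h import *
print(workorder.finish_job())"
```

```text
the job is handed in; nothing more can be done
None
```

I handed the job in at about 11.5 s, with the roll held in the squeezed tongs about 15 cm above the middle of the nearest plate; the pads measured 48 mm at 40 N, not the 44 mm given for closed on the roll, but the roll stayed put in the jaws all the way there.

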